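# Fit a spare relay module into a tight row on a DIN rail

### The job

A row of modules stands pushed together on the rail of the small mounting panel. Fit the spare relay module that stands on the desk directly in front, on the robot's side, of the module with the round dial: gently slide the neighbouring modules apart along the rail until they rest against the end brackets, set the spare into the gap and press it down until its foot has snapped on and it sits fully home like the others, then let go. Do not ram the row against the brackets, press no harder than the snap needs, and leave the things lying about where they are.

Things in the scene. Friction and masses are not known exactly. Their poses are not given: they have to be found in the camera images.
- panel: Grey mounting panel, fixed, 92 (x) by 270 (y) by 10 mm high, with a steel top-hat rail along its middle that runs along the panel's y. Origin: centre of the underside, on the desk. x points to the robot's right, y along the rail away from the robot, z up. The spare must not be pressed on rail or panel with over 45 N.
- rail_mid (a point): Middle of the rail, at the top of its lips, 25 mm above the panel's underside. Lips: 35 mm wide over all, 2.3 mm thick. Two black end brackets (10 mm along the rail, 50 mm across it, tops 20 mm above the lips) are screwed on, 183.5 mm apart between inner faces; the pair stands up to 10 mm either way from centred on this point, which is not measured: feel for it.
- row_space (a point): A point on the panel below the rail's middle, 10 mm up. The 4 modules leave 39.5 mm free, split between both ends: the 36 mm spare fits only when the modules beyond AND before its place were slid until they stop. A gripped module and those ahead of it slide with 2 to 6 N; at 8 N the bracket is reached. Never over 20 N on a bracket: slide at 15 mm/s or less, or the impact does that.
- timer: Timer module on the rail: grey plastic, 80 (x) by 36 (y) by 56 mm high, a round black dial (21 mm across, 9 mm high) on top. Origin: centre of the underside of the foot, 16.5 mm above the panel's origin when on the rail; axes as the panel's. It stands first, second or third in the row from the far end, always with at least one relay module on its near side.
- timer_grip (a point): Grip point of the timer, on its middle 48 mm above its origin. All modules are stepped: 80 mm deep (x) up to the shoulders 28 mm above the origin, then a block 45 mm deep in x and 36 mm wide in y up to 56 mm. Grip that block across x from above, tips just above the shoulders, so the fingers clear the neighbours. Grip lightly, about 10 N: gripped hard, modules bind on the rail.
- relay_a: Relay module on the rail, one of three alike: grey plastic, 80 (x) by 36 (y) by 56 mm high, same size, steps, foot, axes, origin and grip as the timer module, but a flat dark window and one lamp on top instead of the dial. Told apart only by its place in the row.
- relay_b: Relay module on the rail, one of three alike: grey plastic, 80 (x) by 36 (y) by 56 mm high, same size, steps, foot, axes, origin and grip as the timer module, but a flat dark window and one lamp on top instead of the dial. Told apart only by its place in the row.
- relay_c: Relay module on the rail, one of three alike: grey plastic, 80 (x) by 36 (y) by 56 mm high, same size, steps, foot, axes, origin and grip as the timer module, but a flat dark window and one lamp on top instead of the dial. Told apart only by its place in the row.
- spare: Spare relay module, standing upright on the desk left of the panel's near end. Same housing, axes, origin (centre of the underside) and grip block as the others: x its 80 mm depth, y its 36 mm width. It fits either way round; its lower side edges are bevelled by 2 mm. Seated, its origin is 16.5 mm above the panel's origin.
- spare_foot (a point): Middle of the spare's foot, 8.5 mm above its origin: rests on the lips when seated. Beside it two sprung jaws with bevelled mouths take the rail's lips (up to 1.5 mm off centre in x). They touch the lips with the spare some 5 to 8 mm above its seat; about 8 to 18 N straight down snaps them under. A firm rise of the force at the seated height means it is home.
- screwdriver: Screwdriver, 200 mm long, lying on the desk left of the panel. Bystander, leave it.
- cap_tin: Small round tin, 54 mm across, 26 mm high, on the desk left of the spare. Bystander, leave it.

How it is judged (in metres and radians):
On the way:
1. a gap of at least 20 mm stands open on the rail just on the near side of the timer module ((y of relay_a in the frame of timer above 0 m or y of relay_a in the frame of timer below -0.056 m) and (y of relay_b in the frame of timer above 0 m or y of relay_b in the frame of timer below -0.056 m) and (y of relay_c in the frame of timer above 0 m or y of relay_c in the frame of timer below -0.056 m)), for 0.2 s.
At the end, for the whole second after the job is handed in: The spare is snapped on before the timer: origin 35 to 41 mm nearer than the timer's along the rail, within 4 mm across, 16.5 +- 1.8 mm above the panel's, upright within 0.05 and square within 0.07 rad, at rest, released; the other four upright within 0.07 rad and at that height +- 2.5 mm (y of spare in the frame of timer between -0.041 and -0.035 m and x of spare in the frame of timer between -0.004 and 0.004 m and z of spare in the frame of panel between 0.0147 and 0.0183 m and angle between the z axis of spare and the z axis of panel, either way round below 0.05 rad and angle between the y axis of spare and the y axis of panel, either way round below 0.07 rad and linear speed of spare below 0.01 m/s and contact force between the fingers and spare below 0.1 N and z of timer in the frame of panel between 0.014 and 0.019 m and angle between the z axis of each of timer, relay_a, relay_b, relay_c and the z axis of panel, either way round below 0.07 rad and z of relay_a in the frame of panel between 0.014 and 0.019 m and z of relay_b in the frame of panel between 0.014 and 0.019 m and z of relay_c in the frame of panel between 0.014 and 0.019 m); the robot touches nothing.
It fails at once if the row is pushed against an end bracket with more than 20 N (contact force between any of end_brackets_c0, end_brackets_c1 and anything else above 20 N).
It fails at once if the spare is pressed on the rail or panel with more than 45 N (contact force between spare and panel above 45 N).
It fails at once if the screwdriver or the small tin is moved by more than 15 mm (distance of any of screwdriver, cap_tin from where it was at the start of the episode above 0.015 m).
It also fails if it takes over 67 s, if anything falls off the work surface, if the arm or the gripper's body presses on something with over 40 N, if the wrist force passes 120 N, or if a joint passes its speed limit or range.

### The arm

A 6-joint arm with a two-finger parallel gripper is mounted at the origin on a cart in front of the work surface, level with it; the furniture and walls round the work are solid. World frame = base frame: x ahead of the robot, y to its left, z up, the work surface at z = 0. Lengths are in m, angles in degrees, forces in N, time in s.
With the tool pointing down it reaches from about 0.375 to 0.9 m from the base axis. Payload 3.1 kg.
Tool frame: the origin (TCP) lies on the centre line of the jaws, within the pads' length; the fingertips stand 17 mm ahead of it and the grasp point (between the pads) lies 2 mm behind it; z points along the fingers, y is the line along which they close (so a half turn about z gives the same grasp; the last joint's range is limited). The gripper opens to 87 mm and grips with 3 to 60 N. Pads are 19 mm wide; open, the fingers measure 117 mm over their backs; the gripper's body (75 mm by 190 mm) begins 51 mm behind the grasp point.
Start: joints at [66.148, 30.224, 82.088, -0, 67.689, -10.227], TCP at [0.147, 0.607, 0.24] pointing down, gripper open.
Joint ranges: [-176.69, 176.69], [-43.24, 126.21], [12.49, 139.97], [-82, 262], [0, 151.66], [-163.58, 163.58]. Speed limits (degrees/s): [159.86, 159.86, 180, 180, 180, 180].

### API

Orientations are given as a 3x3 rotation matrix whose columns are the frame's x, y, z axes.
In Python, from rig import bot, imaging, finder gives the robot as it stands. The module is installed in compiled form; this text tells all that it offers.
- The arm moves only by the tool play_rows, never from a script. Its argument "motion" is a list that holds one entry, the list of rows, each a list of 6 numbers: the shift along the tool's x, y, z in fractions of the full range, 1 being 50 cm, then the turn, a rotation vector about the tool's x, y, z in fractions of the full range, 1 being 180 degrees. In form: [[[dx, dy, dz, wx, wy, wz], ...]]. A call has 1 to 8 rows; each row is the pose to reach, as a shift and turn from the pose commanded when the call began, along the tool's axes at that moment; what a row does not reach only later rows make up. A row lasts 1/12 s, in which the tool goes at most 41.7 mm and 7.16 degrees, less where a joint would pass 70% of its speed; a pose out of reach is approached as far as the arm can. Shift and turn numbers lie between -1 and 1, and a call with a number outside is refused. A call with a gripper value outside its range is refused whole. "fingers" is the finger opening in m, from 0 to 0.087, set as the call begins (left out, the last holds). The fingers move at their own pace and stop on an object; the grip force is fixed at half the most. Time passes only in rows, so rows that repeat a pose let the fingers close. It gives the time, the measured TCP pose, the force, the opening and the grip force at its end, in the units of the state.
- bot.read_state(): the state, without advancing time (a new reading comes with each control period).
- imaging.capture(name): name is "scene" or "top" or "wrist"; returns a dict with "frame" (420x560x3 uint8, red, green, blue), "camera_matrix" (3x3 intrinsics, pixels), "R" (3x3) and "t" (3): a world point X has camera coordinates R X + t. Camera axes: x right, y down, z forward; pixel columns grow to the right and rows downward; lengths in m; the calibration is good to about 2 mm. A picture is of the moment at which its call begins. There is no depth.
- bot.hand_in(): hands the job in; it is judged then, once.
Trained networks look in the newest picture that a camera, given by its name, has taken for a name from the list of things; names that differ only in an ending like _2 or _b are one class to them, and where a whole thing is asked for, a point or a joint stands for the part that bears it (a point fixed in the world has none). Each returns a list of dicts, best first, with "confidence" (0 to 1); they miss things now and then, are a little off and sometimes report something else, mostly with a low value. They report only what shows in the picture. A call takes as long as a camera call.
- finder.recognise(camera, name): "at" ([x, y, z] in m, in world coordinates, good to about 4 mm: the middle of the surface that is visible of it).
- finder.outline_of(camera, name): "pixels" (420x560 bool, what is visible of it).
The state is a dict: "time_s": time; "joint_positions": joint angles; "qvel": joint speeds; "tau": joint torques, N m; "position": TCP position; "tcp_rot": TCP orientation; "force": force on the tool from outside, world axes, zero at the start; "moment": the same for the moment, N m; "opening": opening from 0.0 (shut) to 1.0 (fully open); "grasp_force": force on a finger pad.
Only numpy, scipy, OpenCV 4.12 (cv2) and the standard library are available. Lean on these libraries where they do the work, as an engineer would, in place of code of your own. Each camera call takes 0.05 s, during which the arm holds its last target. There are 200 camera calls.

## Working session

There is one attempt and no reset: what is moved stays moved. The work goes in short steps, Python scripts to look and compute and a tool call to move; the robot and the scene stay as the last step left them, time stands still between calls to the robot, and variables do not carry over. Pictures are saved under pics/ and viewed, at most 10 in all, crops included, and the job is handed in when it is done.

Besides the shell and the picture viewer there is one more tool, called after "Call:" as name([rows], argument=value, ...), one row to a line, values as JSON. play_rows: Moves the arm, as the interface text tells. Its arguments: {"type":"object","properties":{"motion":{"type":"array"},"fingers":{"type":"number"}},"required":["motion"]}

```bash
mkdir -p pics; cat > h.py <<'E'
from rig import bot, imaging, finder
import numpy as np, cv2
def cap(n,fn=None):
    c=imaging.capture(n)
    if fn: cv2.imwrite('pics/'+fn,cv2.cvtColor(c['frame'],cv2.COLOR_RGB2BGR))
    return c
def proj(c,X):
    p=c['camera_matrix']@(c['R']@np.array(X)+c['t']); return p[:2]/p[2]
def unproj(c,uv,z):
    d=c['R'].T@np.linalg.inv(c['camera_matrix'])@np.array([uv[0],uv[1],1.]); o=-c['R'].T@c['t']
    return o+d*(z-o[2])/d[2]
E
python3 - <<'E'
from h import *
np.set_printoptions(precision=4,suppress=True)
s=bot.read_state(); print({k:np.round(v,4).tolist() for k,v in s.items()})
fs=[]
for n in ['scene','top']:
    c=cap(n,n+'0.png'); fs.append(c['frame']); print(n,c['camera_matrix'][0],-c['R'].T@c['t'])
    for k in ['panel','timer','relay_a','spare','screwdriver','cap_tin']:
        print(k,[(np.round(d['at'],3).tolist(),round(d['confidence'],2)) for d in finder.recognise(n,k)][:5])
E
```

```text
{'time_s': 0.0, 'joint_positions': [66.1499, 30.2784, 82.1541, 0.0003, 67.6882, -10.2291], 'qvel': [0.0291, 0.0127, 0.006, 0.1983, -0.0677, -0.0151], 'tau': [-0.0011, -44.004, -17.6594, 0.0632, 0.0582, -0.0002], 'position': [0.1469, 0.6068, 0.2386], 'tcp_rot': [[-0.9719, 0.2355, -0.0009], [0.2355, 0.9719, -0.0019], [0.0004, -0.0021, -1.0]], 'force': [0.4904, 0.1225, -0.2649], 'moment': [-0.0553, 0.0345, 0.0248], 'grasp_force': 0.0, 'opening': 0.999}
scene [382.7606   0.     278.8843] [ 0.1128 -0.6654  0.5991]
panel [([0.415, -0.343, 0.008], 0.9)]
timer [([0.494, -0.347, 0.066], 0.59), ([0.422, -0.349, 0.01], 0.47)]
relay_a [([0.569, -0.347, 0.061], 0.93), ([0.455, -0.334, 0.051], 0.86), ([0.533, -0.346, 0.068], 0.74), ([0.42, -0.346, 0.007], 0.32)]
spare [([0.428, -0.193, 0.036], 0.84)]
screwdriver [([0.388, 0.174, 0.015], 0.56), ([0.423, -0.349, 0.01], 0.18), ([0.497, -0.351, 0.065], 0.16)]
cap_tin [([0.387, 0.07, 0.023], 0.84)]
top [480.8636   0.     280.4854] [ 0.293  -0.0496  1.1379]
panel [([0.437, -0.317, 0.01], 0.66), ([0.462, -0.324, 0.065], 0.59)]
timer [([0.502, -0.317, 0.073], 0.95)]
relay_a [([0.576, -0.318, 0.072], 0.92), ([0.537, -0.318, 0.066], 0.7), ([0.461, -0.322, 0.065], 0.63)]
spare [([0.431, -0.177, 0.053], 0.91)]
screwdriver [([0.39, 0.178, 0.024], 0.88)]
cap_tin [([0.392, 0.072, 0.03], 0.65)]
```

View pics/top0.png

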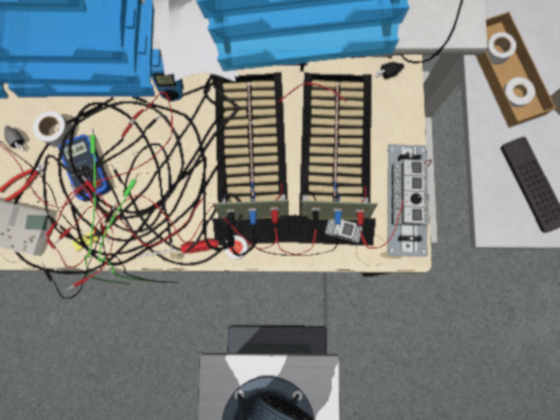

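View pics/scene0.png

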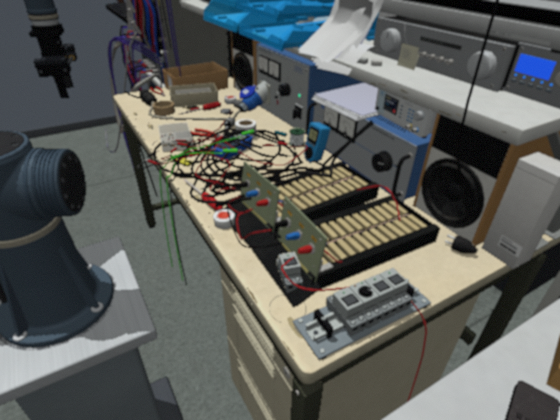

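```bash
cat >> h.py <<'E'
from scipy.spatial.transform import Rotation as Ro
def go(target,yaw=None,st=None):
    """yaw = deg of tool y axis ccw from world +y; prints the tool shift+turn"""
    s=st or bot.read_state(); R=np.array(s['tcp_rot']); p=np.array(s['position'])
    d=R.T@(np.array(target)-p); w=np.zeros(3)
    if yaw is not None:
        a=np.radians(yaw); c,n=np.cos(a),np.sin(a)
        w=Ro.from_matrix(R.T@np.array([[-c,-n,0],[-n,c,0],[0,0,-1.]])).as_rotvec(degrees=True)
    print('pos',np.round(p,4),'shift',np.round(d,4),'turn',np.round(w,2),'t',round(s['time_s'],2),'F',np.round(s['force'],1))
E
python3 - <<'E'
from h import *
c=cap('top'); f=c['frame'][130:270,320:450]
cv2.imwrite('pics/top1.png',cv2.cvtColor(cv2.resize(f,None,fx=4,fy=4,interpolation=cv2.INTER_CUBIC),cv2.COLOR_RGB2BGR))
go([.4,.37,.32],0)
E
```

```text
pos [0.1472 0.6074 0.2396] shift [-0.3016 -0.1712 -0.0804] turn [  0.     0.   -13.63] t 0.75 F [ 0.5 -0.6 -0.1]
```

View pics/top1.png

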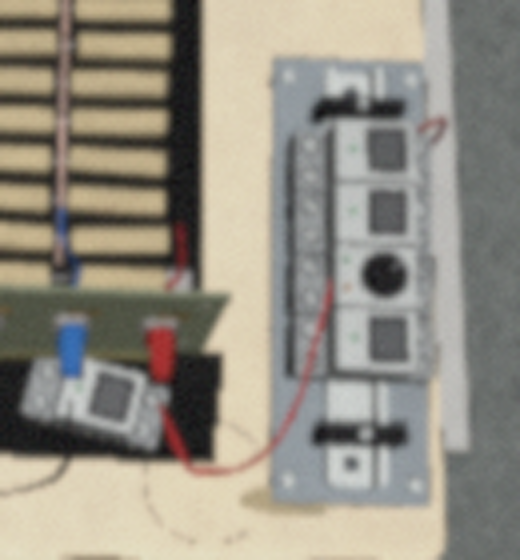

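Careful with the scale: shifts go in shares of 50 cm and turns go in shares of 180 degrees. That gives: -0.3 m is -0.6, -0.17 m is -0.34, -13.6 degrees is -0.0756.

Call:
play_rows([
  [[-0.6,-0.34,-0.16,0,0,-0.0756],[-0.6,-0.34,-0.16,0,0,-0.0756],[-0.6,-0.34,-0.16,0,0,-0.0756],[-0.6,-0.34,-0.16,0,0,-0.0756],[-0.6,-0.34,-0.16,0,0,-0.0756],[-0.6,-0.34,-0.16,0,0,-0.0756],[-0.6,-0.34,-0.16,0,0,-0.0756],[-0.6,-0.34,-0.16,0,0,-0.0756]],
])

```text
time_s: 1.42
position: [0.3842, 0.3846, 0.3153]
tcp_rot: [[-1.0, 0.0, 0.0], [0.0, 1.0, 0.0], [-0.0, 0.0, -1.0]]
force: [0.8, -0.5, -0.5]
opening: 1.004
grasp_force: 0.0
```

Scaled: -0.33 m is -0.66, -0.05 m is -0.1.

Call:
play_rows([
  [[-0.1,-0.66,-0.04,0,0,0],[-0.1,-0.66,-0.04,0,0,0],[-0.1,-0.66,-0.04,0,0,0],[-0.1,-0.66,-0.04,0,0,0],[-0.1,-0.66,-0.04,0,0,0],[-0.1,-0.66,-0.04,0,0,0],[-0.1,-0.66,-0.04,0,0,0],[-0.1,-0.66,-0.04,0,0,0]],
])

```text
time_s: 2.08
position: [0.4327, 0.0552, 0.335]
tcp_rot: [[-1.0, 0.0, 0.001], [0.0, 1.0, -0.0], [-0.001, -0.0, -1.0]]
force: [1.0, 0.6, -0.3]
opening: 1.001
grasp_force: 0.0
```

Scaled: -0.33 m is -0.66, -0.03 m is -0.06.

Call:
play_rows([
  [[-0.06,-0.66,0.06,0,0,0],[-0.06,-0.66,0.06,0,0,0],[-0.06,-0.66,0.06,0,0,0],[-0.06,-0.66,0.06,0,0,0],[-0.06,-0.66,0.06,0,0,0],[-0.06,-0.66,0.06,0,0,0],[-0.06,-0.66,0.06,0,0,0],[-0.06,-0.66,0.06,0,0,0]],
])

```text
time_s: 2.75
position: [0.4625, -0.2752, 0.3046]
tcp_rot: [[-1.0, 0.001, 0.001], [0.001, 1.0, -0.0], [-0.001, -0.0, -1.0]]
force: [0.9, -0.0, -0.6]
opening: 1.001
grasp_force: 0.0
```

```bash
python3 - <<'E'
from h import *
c=cap('wrist','w0.png'); go([.5,-.32,.3],0)
print(-c['R'].T@c['t'])
for k in ['panel','timer','relay_a','spare','timer_grip','rail_mid']:
    print(k,[(np.round(d['at'],4).tolist(),round(d['confidence'],2)) for d in finder.recognise('wrist',k)][:5])
E
```

```text
pos [ 0.4639 -0.2838  0.304 ] shift [-0.0363 -0.036   0.0044] turn [-0.51  0.14 -0.28] t 2.8 F [ 2.8 -6.4 -0.1]
[ 0.394754   -0.27540008  0.44968533]
panel [([0.4221, -0.3169, 0.0098], 0.56)]
timer [([0.4979, -0.3212, 0.0717], 0.58)]
relay_a [([0.4663, -0.3246, 0.0732], 0.81), ([0.5584, -0.3171, 0.04], 0.68), ([0.5345, -0.3224, 0.0715], 0.64)]
spare [([0.4312, -0.1748, 0.0577], 0.86), ([0.4632, -0.3275, 0.0745], 0.2)]
timer_grip [([0.5044, -0.3262, 0.0718], 0.73)]
rail_mid [([0.4128, -0.3166, 0.0109], 0.71)]
```

View pics/w0.png

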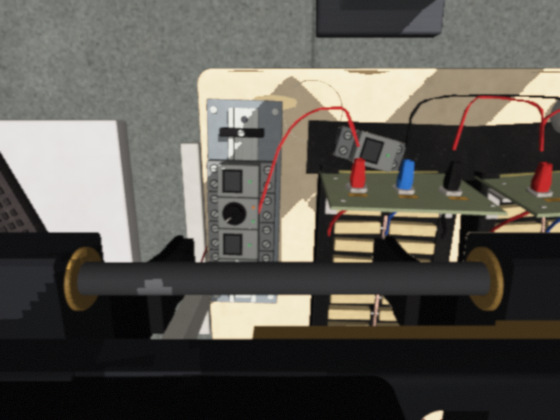

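```bash
python3 - <<'E'
from h import *
np.set_printoptions(precision=4,suppress=True)
w=cap('wrist'); t=cap('top')
def tri(uv1,uv2):
    A=[];b=[]
    for c,uv in((w,uv1),(t,uv2)):
        P=c['camera_matrix']@np.c_[c['R'],c['t']]
        for i in(0,1):
            r=uv[i]*P[2]-P[i]; A.append(r[:3]); b.append(-r[3])
    return np.linalg.lstsq(np.array(A),np.array(b),rcond=None)[0]
print('w cam',-w['R'].T@w['t'],'axis',w['R'][2])
print('card corner top',tri((328,210),(377.5,203.8)),'bottom',tri((320,175),(373.8,218.8)))
print('red plug',tri((359,175),(360,214)))
for nm in 'wrist','top':
    c=w if nm=='wrist' else t
    for k in ['spare','timer','panel']:
        o=finder.outline_of(nm,k)
        if not o: continue
        m=o[0]['pixels'].astype(np.uint8); print(nm,k,o[0]['confidence'],m.sum())
        cs=max(cv2.findContours(m,0,2)[0],key=cv2.contourArea)
        b=cv2.boxPoints(cv2.minAreaRect(cs)); print(b)
        for z in {'spare':(.028,.056),'timer':(.0445,.0725),'panel':(.01,)}[k]:
            q=cs[:,0].astype(float); X=np.array([unproj(c,p,z)[:2] for p in q],np.float32)
            r=cv2.minAreaRect((X*1000)); print('  z',z,r)
for z in (.01,): print('panel corners',[unproj(w,p,z) for p in((207,100),(283,101))])
print('dial',unproj(w,(234,212),.0815), 'dial top cam',unproj(t,(320+384/4,130+274/4),.0815))
print('panel top cam',[unproj(t,(320+a/4,130+b/4),.01)[:2] for a,b in((274,60),(420,60),(428,502),(272,502))])
g=cv2.resize(w['frame'][60:310,190:440],None,fx=2.4,fy=2.4,interpolation=cv2.INTER_CUBIC); cv2.imwrite('pics/w1.png',cv2.cvtColor(g,cv2.COLOR_RGB2BGR))
go([.5,-.32,.3],0)
E
```

```text
w cam [ 0.3949 -0.2719  0.4498] axis [ 0.2457  0.     -0.9693]
card corner top [ 0.4745 -0.2316  0.1449] bottom [ 0.4523 -0.2335  0.084 ]
red plug [ 0.4544 -0.199   0.1133]
wrist timer 0.82 2114
[[200.2162 227.2973]
 [202.2395 189.5307]
 [272.9473 193.3186]
 [270.924  231.0852]]
  z 0.0445 ((503.9471435546875, -326.915771484375), (83.04830932617188, 46.58955383300781), 86.90961456298828)
  z 0.0725 ((496.4148254394531, -323.11871337890625), (77.31144714355469, 43.3712158203125), 86.9096450805664)
wrist panel 0.88 5363
[[202.0278 158.1676]
 [204.0311  98.0677]
 [279.7469 100.5916]
 [277.7437 160.6915]]
  z 0.01 ((411.5748596191406, -323.2987365722656), (91.53228759765625, 71.73978424072266), 88.08123779296875)
top spare 0.8 253
[[324.5059 235.4235]
 [325.7353 219.4411]
 [348.0647 221.1588]
 [346.8353 237.1412]]
  z 0.028 ((436.8101806640625, -156.03028869628906), (52.140602111816406, 37.53831100463867), 85.74798583984375)
  z 0.056 ((433.1833801269531, -153.34527587890625), (50.82520294189453, 36.59133529663086), 85.7479476928711)
top panel 0.57 349
[[386.4289 161.4215]
 [387.3142 143.7157]
 [413.0998 145.005 ]
 [412.2144 162.7107]]
  z 0.01 ((622.4151000976562, -313.2264099121094), (62.350765228271484, 44.35649490356445), 87.02693939208984)
panel corners [array([ 0.3765, -0.3631,  0.01  ]), array([ 0.3776, -0.2724,  0.01  ])]
dial [ 0.4956 -0.3252  0.0815] dial top cam [ 0.4973 -0.3286  0.0815]
panel top cam [array([ 0.6429, -0.2864]), array([ 0.643 , -0.3743]), array([ 0.3761, -0.3675]), array([ 0.3757, -0.2771])]
pos [ 0.4628 -0.2725  0.3047] shift [-0.0371 -0.0475  0.0048] turn [-0.01  0.01  0.02] t 3.5 F [0.1 0.7 0.4]
```

View pics/w1.png

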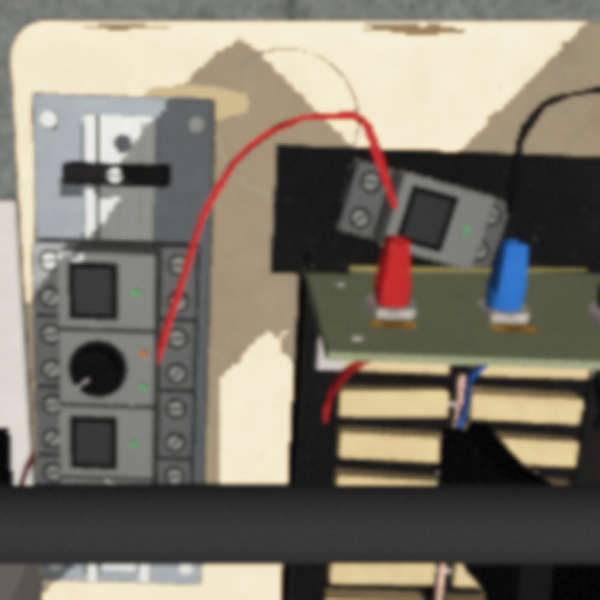

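```bash
python3 - <<'E'
from h import *
np.set_printoptions(precision=4,suppress=True)
w=cap('wrist'); t=cap('top')
U=lambda a,b,z:unproj(w,(190+(a+.5)/2.4-.5,60+(b+.5)/2.4-.5),z)[:2]
def tri(uv1,uv2):
    A=[];b=[]
    for c,uv in((w,uv1),(t,uv2)):
        P=c['camera_matrix']@np.c_[c['R'],c['t']]
        for i in(0,1):
            r=uv[i]*P[2]-P[i]; A.append(r[:3]); b.append(-r[3])
    return np.linalg.lstsq(np.array(A),np.array(b),rcond=None)[0]
print('spare window',tri((369.2,150.8),(348.75,229.25)))
print('plug tip',tri((190+398/2.4,60+240/2.4),(320+162/4,130+375/4)))
print('panel corners',U(33,95,.01),U(214,98,.01),'left edge',U(202,575,.01))
print('block L',U(60,250,.0725),U(57,480,.0725),'R',U(158,250,.0725),U(155,480,.0725))
print('bounds L',[U(58,r,.0725) for r in(250,330,405,478)])
print('bracket top',U(115,163,.045),U(115,188,.045))
print('dial',U(97,368,.0815))
print('spare block corners',[U(a,b,.056) for a,b in((403,170),(490,192),(470,268),(385,240))])
print('spare outer near corners',[U(a,b,.028) for a,b in((357,158),(507,205),(338,228))])
o=finder.outline_of('wrist','spare'); print(len(o))
if o:
    cs=max(cv2.findContours(o[0]['pixels'].astype(np.uint8),0,2)[0],key=cv2.contourArea)[:,0]
    for z in(.028,.056):
        print(z,cv2.minAreaRect(np.array([unproj(w,p,z)[:2]*1000 for p in cs.astype(float)],np.float32)))
E
```

```text
spare window [ 0.4307 -0.1803  0.0641]
plug tip [ 0.4375 -0.2015  0.1005]
panel corners [ 0.3762 -0.3686] [ 0.3776 -0.2786] left edge [ 0.6403 -0.2862]
block L [ 0.4451 -0.3466] [ 0.5553 -0.3533] R [ 0.4451 -0.3029] [ 0.5553 -0.3065]
bounds L [array([ 0.4451, -0.3475]), array([ 0.4817, -0.3493]), array([ 0.5177, -0.351 ]), array([ 0.5543, -0.3528])]
bracket top [ 0.4081 -0.3244] [ 0.4196 -0.3248]
dial [ 0.4972 -0.3307]
spare block corners [array([ 0.4108, -0.1921]), array([ 0.4207, -0.1518]), array([ 0.4557, -0.1584]), array([ 0.4426, -0.1988])]
spare outer near corners [array([ 0.4062, -0.209 ]), array([ 0.4288, -0.1344]), array([ 0.4401, -0.2171])]
0
```

Scaled: 0.165 m is 0.33, 0.14 m is 0.28, 1.7 degrees is 0.0094.

Call:
play_rows([
  [[-0.072,-0.11,0.06,0,0,0.0094],[-0.072,-0.11,0.06,0,0,0.0094],[-0.072,-0.11,0.12,0,0,0.0094],[-0.072,-0.11,0.2,0,0,0.0094],[-0.072,-0.11,0.28,0,0,0.0094],[-0.072,-0.11,0.33,0,0,0.0094],[-0.072,-0.11,0.33,0,0,0.0094]],
], fingers=0.07)

```text
time_s: 4.23
position: [0.4954, -0.3251, 0.1337]
tcp_rot: [[-0.999, 0.031, -0.009], [0.031, 0.999, 0.009], [0.01, 0.009, -1.0]]
force: [-0.4, 1.2, 0.2]
opening: 0.807
grasp_force: 0.0
```

```bash
python3 - <<'E'
from h import *
w=cap('wrist','w2.png'); go([.4985,-.3275,.065],-1.7)
for k in ['timer','relay_a']:
    print(k,[(np.round(d['at'],4).tolist(),round(d['confidence'],2)) for d in finder.recognise('wrist',k)][:5])
E
```

```text
pos [ 0.4971 -0.3265  0.1367] shift [-0.0019 -0.0013  0.0717] turn [ 0.28 -0.31 -0.04] t 4.28 F [ 0.8 -0.   0. ]
timer [([0.4965, -0.3258, 0.0721], 0.97), ([0.4294, -0.1926, 0.0531], 0.66)]
relay_a [([0.5438, -0.3283, 0.0695], 0.94), ([0.562, -0.3271, 0.0407], 0.69), ([0.4633, -0.3269, 0.0728], 0.66)]
```

View pics/w2.png

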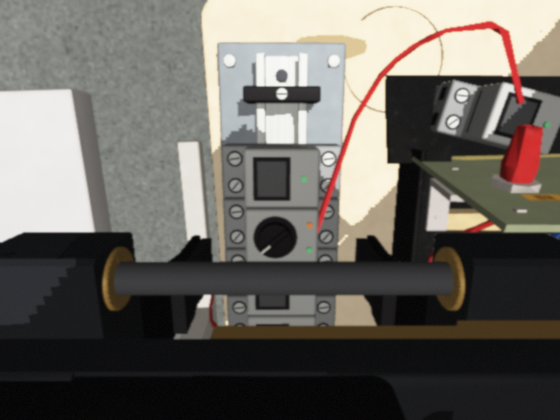

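Scaled: 0.073 m is 0.146, 0.065 m is 0.13.

Call:
play_rows([
  [[0,0,0.04,0,0,0],[0,0,0.08,0,0,0],[0,0,0.11,0,0,0],[0,0,0.13,0,0,0],[0,0,0.142,0,0,0],[0,0,0.146,0,0,0],[0,0,0.146,0,0,0],[0,0,0.146,0,0,0]],
])

```text
time_s: 5.05
position: [0.4994, -0.3286, 0.0677]
tcp_rot: [[-1.0, 0.03, 0.002], [0.03, 1.0, -0.002], [-0.002, -0.002, -1.0]]
force: [0.5, -0.0, 0.4]
opening: 0.804
grasp_force: 0.0
```

Call:
play_rows([
  [[0,0,0,0,0,0],[0,0,0,0,0,0],[0,0,0,0,0,0],[0,0,0,0,0,0]],
], fingers=0.048)

```text
time_s: 5.38
position: [0.4988, -0.3281, 0.0669]
tcp_rot: [[-1.0, 0.03, 0.0], [0.03, 1.0, -0.0], [-0.0, -0.0, -1.0]]
force: [-0.2, -0.0, -0.9]
opening: 0.599
grasp_force: 0.0
```

Scaled: 0.001 m is 0.002.

Call:
play_rows([
  [[0,0,0.002,0,0,0],[0,0,0.002,0,0,0],[0,0,0.002,0,0,0],[0,0,0.002,0,0,0],[0,0,0.002,0,0,0]],
], fingers=0.0445)

```text
time_s: 5.8
position: [0.4986, -0.327, 0.0654]
tcp_rot: [[-1.0, 0.03, -0.001], [0.03, 1.0, 0.002], [0.001, 0.002, -1.0]]
force: [1.2, 3.0, 2.5]
opening: 0.519
grasp_force: 16.2
```

Call:
play_rows([
  [[0,0,0,0,0,0],[0,0,0,0,0,0],[0,0,0,0,0,0]],
], fingers=0.0447)

```text
time_s: 6.05
position: [0.4986, -0.3271, 0.0655]
tcp_rot: [[-1.0, 0.03, -0.0], [0.03, 1.0, 0.002], [0.001, 0.001, -1.0]]
force: [1.1, 5.1, 1.3]
opening: 0.517
grasp_force: 10.1
```

Scaled: -0.008 m is -0.016, -0.002 m is -0.004.

Call:
play_rows([
  [[-0.002,0.001,0,0,0,0],[-0.004,0.001,0,0,0,0],[-0.006,0.001,0,0,0,0],[-0.008,0.001,0,0,0,0],[-0.01,0.001,0,0,0,0],[-0.012,0.001,0,0,0,0],[-0.014,0.001,0,0,0,0],[-0.016,0.001,0,0,0,0]],
])

```text
time_s: 6.72
position: [0.5058, -0.3273, 0.0654]
tcp_rot: [[-1.0, 0.03, -0.002], [0.03, 1.0, 0.001], [0.002, 0.001, -1.0]]
force: [-4.0, 3.0, 4.1]
opening: 0.518
grasp_force: 10.0
```

Scaled: -0.0035 m is -0.007, -0.002 m is -0.004.

Call:
play_rows([
  [[-0.002,0.0004,0,0,0,0],[-0.004,0.0004,0,0,0,0],[-0.006,0.0004,0,0,0,0],[-0.007,0.0004,0,0,0,0]],
])

```text
time_s: 7.05
position: [0.51, -0.3274, 0.0654]
tcp_rot: [[-1.0, 0.03, -0.001], [0.03, 1.0, 0.001], [0.001, 0.001, -1.0]]
force: [-3.5, 4.4, 4.0]
opening: 0.514
grasp_force: 10.0
```

Scaled: -0.002 m is -0.004, -0.0014 m is -0.0028.

Call:
play_rows([
  [[-0.0014,0.0004,0,0,0,0],[-0.0028,0.0004,0,0,0,0],[-0.004,0.0004,0,0,0,0]],
])

```text
time_s: 7.3
position: [0.5109, -0.3274, 0.0654]
tcp_rot: [[-1.0, 0.03, -0.003], [0.03, 1.0, 0.001], [0.003, 0.001, -1.0]]
force: [-8.0, 2.6, 4.4]
opening: 0.515
grasp_force: 9.9
```

Scaled: -0.0006 m is -0.0012, -0.0003 m is -0.0006.

Call:
play_rows([
  [[-0.0006,0,0,0,0,0],[-0.0012,0,0,0,0,0],[-0.0012,0,0,0,0,0]],
])

```text
time_s: 7.55
position: [0.511, -0.3273, 0.0654]
tcp_rot: [[-1.0, 0.029, -0.004], [0.029, 1.0, 0.001], [0.004, 0.001, -1.0]]
force: [-7.8, 2.6, 5.2]
opening: 0.518
grasp_force: 9.9
```

Scaled: 0.0485 m is 0.097, 0.04 m is 0.08.

Call:
play_rows([
  [[0.0016,0,0,0,0,0],[0.0016,0,0,0,0,0],[0.0016,0,-0.006,0,0,0],[0.03,0,-0.016,0,0,0],[0.08,0,-0.016,0,0,0],[0.097,0,-0.008,0,0,0],[0.097,0,0,0,0,0],[0.097,0,0,0,0,0]],
], fingers=0.065)

```text
time_s: 8.22
position: [0.4648, -0.3266, 0.0649]
tcp_rot: [[-1.0, 0.031, 0.001], [0.031, 1.0, -0.0], [-0.001, -0.0, -1.0]]
force: [-0.1, 0.7, -0.6]
opening: 0.745
grasp_force: 0.0
```

Call:
play_rows([
  [[0,0,0,0,0,0],[0,0,0,0,0,0],[0,0,0,0,0,0],[0,0,0,0,0,0],[0,0,0,0,0,0],[0,0,0,0,0,0],[0,0,0,0,0,0]],
], fingers=0.0447)

```text
time_s: 8.8
position: [0.4645, -0.3258, 0.0656]
tcp_rot: [[-1.0, 0.03, 0.0], [0.03, 1.0, 0.0], [-0.0, 0.0, -1.0]]
force: [-0.3, 0.7, 0.8]
opening: 0.516
grasp_force: 2.3
```

Call:
play_rows([
  [[0,0,0,0,0,0],[0,0,0,0,0,0],[0.002,0,0,0,0,0],[0.004,0,0,0,0,0],[0.006,0,0,0,0,0],[0.008,0,0,0,0,0],[0.01,0,0,0,0,0],[0.012,0,0,0,0,0]],
], fingers=0.0447)

```text
time_s: 9.47
position: [0.4582, -0.3257, 0.0656]
tcp_rot: [[-1.0, 0.03, 0.0], [0.03, 1.0, 0.0], [-0.0, 0.0, -1.0]]
force: [1.8, 2.5, 1.0]
opening: 0.514
grasp_force: 10.0
```

Scaled: 0.008 m is 0.016, 0.007 m is 0.014.

Call:
play_rows([
  [[0.002,0,0,0,0,0],[0.004,0,0,0,0,0],[0.006,0,0,0,0,0],[0.008,0,0,0,0,0],[0.01,0,0,0,0,0],[0.012,0,0,0,0,0],[0.014,0,0,0,0,0],[0.016,0,0,0,0,0]],
])

```text
time_s: 10.13
position: [0.4502, -0.3254, 0.0655]
tcp_rot: [[-1.0, 0.03, -0.0], [0.03, 1.0, 0.0], [0.0, 0.0, -1.0]]
force: [1.9, 3.2, 1.2]
opening: 0.517
grasp_force: 10.1
```

Scaled: 0.0075 m is 0.015, 0.007 m is 0.014.

Call:
play_rows([
  [[0.002,0,0,0,0,0],[0.004,0,0,0,0,0],[0.006,0,0,0,0,0],[0.008,0,0,0,0,0],[0.01,0,0,0,0,0],[0.012,0,0,0,0,0],[0.014,0,0,0,0,0],[0.015,0,0,0,0,0]],
])

```text
time_s: 10.8
position: [0.4427, -0.3252, 0.0655]
tcp_rot: [[-1.0, 0.03, -0.0], [0.03, 1.0, 0.0], [0.0, 0.0, -1.0]]
force: [2.9, 4.0, 2.1]
opening: 0.517
grasp_force: 10.1
```

Scaled: 0.0036 m is 0.0072, 0.003 m is 0.006.

Call:
play_rows([
  [[0.002,0.0008,0,0,0,0],[0.004,0.0008,0,0,0,0],[0.006,0.0008,0,0,0,0],[0.0072,0.0008,0,0,0,0]],
])

```text
time_s: 11.13
position: [0.4391, -0.325, 0.0655]
tcp_rot: [[-1.0, 0.03, -0.0], [0.03, 1.0, -0.0], [0.0, -0.0, -1.0]]
force: [1.7, 3.9, 1.5]
opening: 0.519
grasp_force: 10.1
```

Scaled: 0.0018 m is 0.0036, 0.0012 m is 0.0024.

Call:
play_rows([
  [[0.0012,0,0,0,0,0],[0.0024,0,0,0,0,0],[0.0036,0,0,0,0,0]],
])

```text
time_s: 11.38
position: [0.4377, -0.325, 0.0656]
tcp_rot: [[-1.0, 0.031, 0.001], [0.031, 1.0, -0.0], [-0.001, -0.0, -1.0]]
force: [4.5, 4.4, 1.1]
opening: 0.519
grasp_force: 10.1
```

Scaled: 0.0012 m is 0.0024, 0.0006 m is 0.0012.

Call:
play_rows([
  [[0.0012,0,0,0,0,0],[0.0024,0,0,0,0,0],[0.0024,0,0,0,0,0]],
])

```text
time_s: 11.63
position: [0.4376, -0.325, 0.0656]
tcp_rot: [[-0.999, 0.032, 0.003], [0.032, 1.0, -0.001], [-0.003, -0.001, -1.0]]
force: [5.6, 5.4, 1.0]
opening: 0.516
grasp_force: 10.2
```

Scaled: 0.0005 m is 0.001.

Call:
play_rows([
  [[0.001,0,0,0,0,0],[0.001,0,0,0,0,0]],
])

```text
time_s: 11.8
position: [0.4375, -0.325, 0.0656]
tcp_rot: [[-0.999, 0.032, 0.004], [0.032, 0.999, -0.001], [-0.004, -0.001, -1.0]]
force: [6.0, 4.8, -0.6]
opening: 0.523
grasp_force: 10.2
```

Scaled: -0.12 m is -0.24, -0.1 m is -0.2.

Call:
play_rows([
  [[-0.003,0,0,0,0,0],[-0.003,0,0,0,0,0],[-0.003,0,0,0,0,0],[-0.004,0,-0.06,0,0,0],[-0.004,0.04,-0.14,0,0,0],[-0.004,0.1,-0.2,0,0,0],[0.02,0.16,-0.24,0,0,0],[0.04,0.2,-0.24,0,0,0]],
], fingers=0.075)

```text
time_s: 12.47
position: [0.4197, -0.224, 0.1894]
tcp_rot: [[-1.0, 0.029, 0.005], [0.029, 1.0, -0.005], [-0.005, -0.005, -1.0]]
force: [-0.3, -0.2, -0.1]
opening: 0.856
grasp_force: 0.0
```

Call:
play_rows([
  [[0,0,0,0,0,0],[0,0,0,0,0,0],[0,0,0,0,0,0]],
])

```text
time_s: 12.72
position: [0.4192, -0.2253, 0.1856]
tcp_rot: [[-1.0, 0.03, 0.001], [0.03, 1.0, -0.002], [-0.001, -0.002, -1.0]]
force: [-0.6, -0.4, -0.5]
opening: 0.861
grasp_force: 0.0
```

```bash
python3 - <<'E'
from h import *
w=cap('wrist'); np.save('w3.npy',w,allow_pickle=True); go([.43,-.175,.15],-1.7)
cv2.imwrite('pics/w3.png',cv2.cvtColor(cv2.resize(w['frame'],(800,600),interpolation=cv2.INTER_CUBIC),cv2.COLOR_RGB2BGR))
for k in ['timer','relay_a','spare']:
    print(k,[(np.round(d['at'],4).tolist(),round(d['confidence'],2)) for d in finder.recognise('wrist',k)][:5])
E
```

```text
pos [ 0.4193 -0.2256  0.1854] shift [-0.0091  0.0509  0.0353] turn [-0.07  0.03 -0.05] t 12.77 F [ 0.  -0.5 -0.2]
timer [([0.5156, -0.3058, 0.0451], 0.93)]
relay_a [([0.4322, -0.323, 0.0709], 0.76), ([0.5385, -0.2956, 0.0444], 0.69), ([0.4052, -0.3096, 0.0107], 0.32)]
spare [([0.4299, -0.1705, 0.0567], 0.83)]
```

View pics/w3.png

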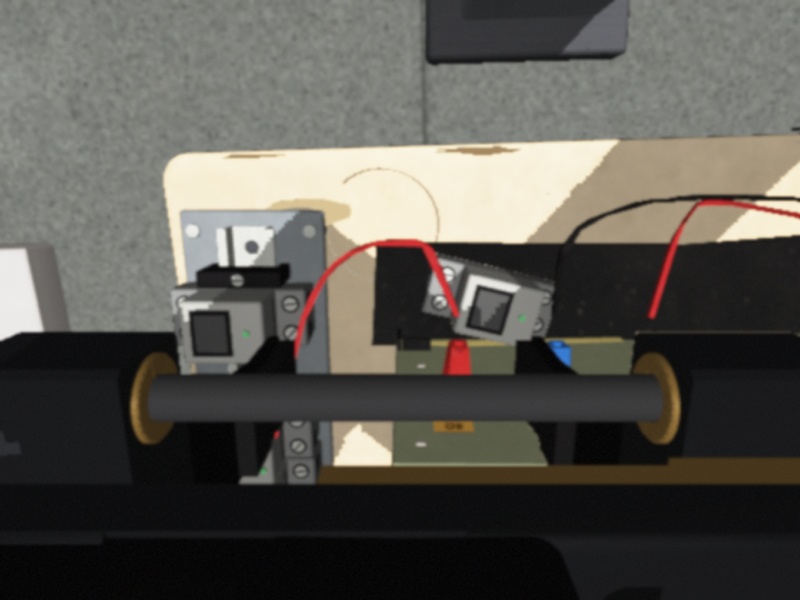

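Scaled: 0.051 m is 0.102, 0.045 m is 0.09, 14.3 degrees is 0.0794.

Call:
play_rows([
  [[-0.018,0.102,0,0,0,0.0389],[-0.018,0.102,0,0,0,0.0794],[-0.018,0.102,0.04,0,0,0.0794],[-0.018,0.102,0.09,0,0,0.0794],[-0.018,0.102,0.09,0,0,0.0794],[-0.018,0.102,0.09,0,0,0.0794]],
])

```text
time_s: 13.42
position: [0.4287, -0.1734, 0.1395]
tcp_rot: [[-0.961, 0.276, -0.003], [0.276, 0.961, 0.002], [0.004, 0.001, -1.0]]
force: [0.2, 0.7, 0.2]
opening: 0.866
grasp_force: 0.0
```

```bash
python3 - <<'E'
from h import *
w=cap('wrist'); np.save('w4.npy',w,allow_pickle=True); go([.432,-.175,.05],-16)
cv2.imwrite('pics/w4.png',cv2.cvtColor(cv2.resize(w['frame'][100:340,140:460],None,fx=2.5,fy=2.5,interpolation=cv2.INTER_CUBIC),cv2.COLOR_RGB2BGR))
for k in ['spare']:
    print(k,[(np.round(d['at'],4).tolist(),round(d['confidence'],2)) for d in finder.recognise('wrist',k)][:5])
E
```

```text
pos [ 0.4294 -0.174   0.1404] shift [-0.0029 -0.0003  0.0904] turn [ 0.02 -0.06 -0.06] t 13.47 F [ 0.4  0.  -0.4]
spare [([0.4276, -0.1689, 0.0538], 0.55)]
```

View pics/w4.png

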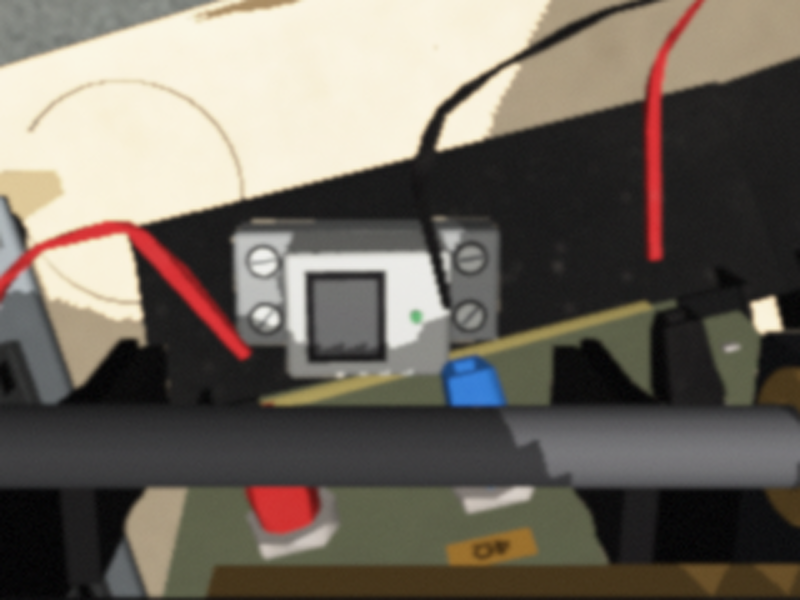

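```bash
python3 - <<'E'
from h import *
np.set_printoptions(precision=4,suppress=True)
w=np.load('w4.npy',allow_pickle=True).item()
U=lambda a,b,z:unproj(w,(140+(a+.5)/2.5-.5,100+(b+.5)/2.5-.5),z)
Q=[U(a,b,.056) for a,b in((287,252),(447,252),(450,373),(288,375))]; print(np.array(Q)[:,:2],np.mean(Q,0))
print([np.linalg.norm(Q[i]-Q[(i+1)%4]) for i in range(4)])
a=np.radians(-16); e=np.array([-np.sin(a),np.cos(a)]); d=Q[1]-Q[0]; print('yaw',np.degrees(np.arctan2(-d[0],d[1])),np.degrees(np.arctan2(*(-(Q[2]-Q[3])[:1]),(Q[2]-Q[3])[1])))
print('shoulder left mid / right mid', U(236,285,.028),U(499,285,.028))
go(np.r_[np.mean(Q,0)[:2],.05],-16)
E
```

```text
[[ 0.4106 -0.1888]
 [ 0.4224 -0.1479]
 [ 0.4558 -0.1557]
 [ 0.444  -0.1988]] [ 0.4332 -0.1728  0.056 ]
[np.float64(0.04259961313424855), np.float64(0.03430523972389663), np.float64(0.044674028154790116), np.float64(0.034852923850148494)]
yaw -16.051926656444536 -15.301177067400044
shoulder left mid / right mid [ 0.4218 -0.2107  0.028 ] [ 0.4438 -0.1344  0.028 ]
pos [ 0.4298 -0.1742  0.1409] shift [-0.0028  0.0023  0.0909] turn [-0.01  0.03 -0.06] t 13.52 F [-0.7 -0.2  0.3]
```

Scaled: 0.052 m is 0.104, -0.002 m is -0.004.

Call:
play_rows([
  [[-0.004,0.004,0.02,0,0,0],[-0.004,0.004,0.04,0,0,0],[-0.004,0.004,0.06,0,0,0],[-0.004,0.004,0.072,0,0,0],[-0.004,0.004,0.08,0,0,0],[-0.004,0.004,0.088,0,0,0],[-0.004,0.004,0.096,0,0,0],[-0.004,0.004,0.104,0,0,0]],
])

```text
time_s: 14.18
position: [0.432, -0.1723, 0.0885]
tcp_rot: [[-0.961, 0.276, 0.001], [0.276, 0.961, -0.0], [-0.001, -0.0, -1.0]]
force: [0.0, -0.2, -0.2]
opening: 0.863
grasp_force: 0.0
```

Call:
play_rows([
  [[0,0,0.008,0,0,0],[0,0,0.016,0,0,0],[0,0,0.024,0,0,0],[0,0,0.032,0,0,0],[0,0,0.038,0,0,0]],
])

```text
time_s: 14.6
position: [0.4317, -0.1721, 0.0691]
tcp_rot: [[-0.961, 0.276, -0.0], [0.276, 0.961, 0.0], [0.0, 0.0, -1.0]]
force: [-0.3, 0.2, 0.5]
opening: 0.86
grasp_force: 0.0
```

Call:
play_rows([
  [[0,0,0.006,0,0,0],[0,0,0.012,0,0,0],[0,0,0.018,0,0,0],[0,0,0.024,0,0,0],[0,0,0.028,0,0,0],[0,0,0.028,0,0,0]],
])

```text
time_s: 15.1
position: [0.4316, -0.172, 0.0551]
tcp_rot: [[-0.961, 0.276, -0.001], [0.276, 0.961, 0.0], [0.001, 0.0, -1.0]]
force: [0.5, -0.9, -0.7]
opening: 0.867
grasp_force: 0.0
```

Call:
play_rows([
  [[0,0,0,0,0,0],[0,0,0,0,0,0],[0,0,0,0,0,0],[0,0,0,0,0,0],[0,0,0,0,0,0],[0,0,0,0,0,0],[0,0,0,0,0,0]],
], fingers=0.047)

```text
time_s: 15.68
position: [0.4318, -0.1721, 0.0556]
tcp_rot: [[-0.961, 0.276, 0.0], [0.276, 0.961, -0.0], [-0.0, -0.0, -1.0]]
force: [0.2, 0.5, 0.3]
opening: 0.548
grasp_force: 0.0
```

Call:
play_rows([
  [[0,0,0,0,0,0],[0,0,0,0,0,0],[0,0,0,0,0,0],[0,0,0,0,0,0]],
], fingers=0.043)

```text
time_s: 16.02
position: [0.4318, -0.1721, 0.0556]
tcp_rot: [[-0.961, 0.276, 0.0], [0.276, 0.961, 0.0], [-0.0, 0.0, -1.0]]
force: [0.3, 0.0, 0.4]
opening: 0.514
grasp_force: 29.9
```

Scaled: -0.13 m is -0.26, -0.11 m is -0.22.

Call:
play_rows([
  [[0,0,-0.01,0,0,0],[0,0,-0.04,0,0,0],[0,0,-0.1,0,0,0],[0,0,-0.16,0,0,0],[0,0,-0.22,0,0,0],[0,0,-0.26,0,0,0],[0,0,-0.26,0,0,0]],
])

```text
time_s: 16.6
position: [0.4338, -0.1734, 0.1895]
tcp_rot: [[-0.961, 0.276, 0.007], [0.276, 0.961, -0.005], [-0.008, -0.003, -1.0]]
force: [-0.3, -0.2, -1.4]
opening: 0.513
grasp_force: 29.9
```

```bash
python3 - <<'E'
from h import *
go([.474,-.3253,.165],-1.7)
E
```

```text
pos [ 0.4338 -0.1734  0.1895] shift [-0.0803 -0.1348  0.0256] turn [ -0.23   0.45 -14.31] t 16.6 F [-0.3 -0.2 -1.4]
```

Scaled: -0.1355 m is -0.271, -0.125 m is -0.25, -14.3 degrees is -0.0794.

Call:
play_rows([
  [[-0.04,-0.07,0,0,0,-0.0222],[-0.08,-0.136,0,0,0,-0.0444],[-0.12,-0.2,0,0,0,-0.0667],[-0.152,-0.25,0.02,0,0,-0.0794],[-0.166,-0.271,0.04,0,0,-0.0794],[-0.166,-0.271,0.04,0,0,-0.0794],[-0.166,-0.271,0.04,0,0,-0.0794],[-0.166,-0.271,0.04,0,0,-0.0794]],
])

```text
time_s: 17.27
position: [0.4731, -0.3236, 0.1647]
tcp_rot: [[-1.0, 0.03, -0.002], [0.03, 1.0, 0.003], [0.002, 0.003, -1.0]]
force: [0.3, 1.2, -0.7]
opening: 0.515
grasp_force: 29.9
```

```bash
python3 - <<'E'
from h import *
w=cap('wrist'); np.save('w5.npy',w,allow_pickle=True); go([.474,-.3253,.165],-1.7)
cv2.imwrite('pics/w5.png',cv2.cvtColor(cv2.resize(w['frame'][100:340,140:460],None,fx=2.5,fy=2.5,interpolation=cv2.INTER_CUBIC),cv2.COLOR_RGB2BGR))
E
```

```text
pos [ 0.4734 -0.3235  0.1652] shift [-0.0007 -0.0017  0.0002] turn [ 0.11 -0.1   0.01] t 17.32 F [-0.2  0.5 -1.7]
```

View pics/w5.png

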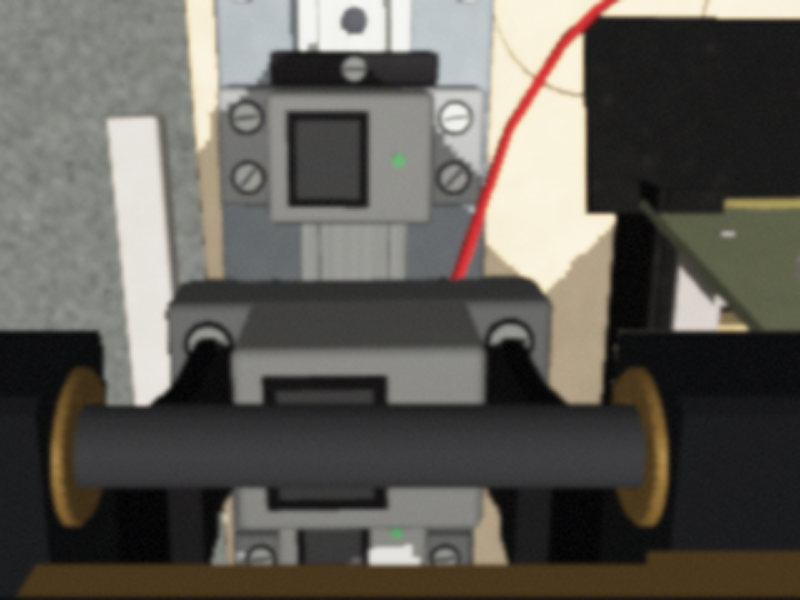

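```bash
python3 - <<'E'
from h import *
np.set_printoptions(precision=4,suppress=True)
w=np.load('w5.npy',allow_pickle=True).item()
U=lambda a,b,z:unproj(w,(140+(a+.5)/2.5-.5,100+(b+.5)/2.5-.5),z)[:2]
print('cam',-w['R'].T@w['t'])
for z in(.1606,.1656,.1706):
    a,b,c,d=U(358,348,z),U(358,528,z),U(235,438,z),U(484,438,z); print(z,a,b,b-a,(a+b)/2,'lat',c,d,d-c,(c+d)/2)
a,b=U(350,92,.0725),U(350,221,.0725); print('relay',a,b,b-a,(a+b)/2,'lat',U(270,155,.0725),U(432,155,.0725),U(268,221,.0725),U(429,221,.0725))
E
```

```text
cam [ 0.4058 -0.3223  0.31  ]
0.1606 [ 0.4587 -0.3238] [ 0.4945 -0.3249] [ 0.0358 -0.0011] [ 0.4766 -0.3244] lat [ 0.4755 -0.3469] [ 0.4769 -0.3012] [0.0014 0.0457] [ 0.4762 -0.3241]
0.1656 [ 0.4569 -0.3238] [ 0.4916 -0.3248] [ 0.0346 -0.0011] [ 0.4743 -0.3243] lat [ 0.4731 -0.3461] [ 0.4745 -0.3019] [0.0014 0.0441] [ 0.4738 -0.324 ]
0.1706 [ 0.4552 -0.3237] [ 0.4886 -0.3247] [ 0.0334 -0.001 ] [ 0.4719 -0.3242] lat [ 0.4708 -0.3453] [ 0.4721 -0.3027] [0.0013 0.0426] [ 0.4715 -0.324 ]
relay [ 0.4184 -0.3247] [ 0.4531 -0.3258] [ 0.0347 -0.0011] [ 0.4358 -0.3252] lat [ 0.4344 -0.3467] [ 0.4357 -0.3032] [ 0.4524 -0.3482] [ 0.4538 -0.3042]
```

Scaled: 0.04 m is 0.08, 0.038 m is 0.076.

Call:
play_rows([
  [[0.001,-0.0036,0.016,0,0,0],[0.001,-0.0036,0.036,0,0,0],[0.001,-0.0036,0.052,0,0,0],[0.001,-0.0036,0.06,0,0,0],[0.001,-0.0036,0.066,0,0,0],[0.001,-0.0036,0.072,0,0,0],[0.001,-0.0036,0.076,0,0,0],[0.001,-0.0036,0.08,0,0,0]],
])

```text
time_s: 17.98
position: [0.4737, -0.3272, 0.1254]
tcp_rot: [[-1.0, 0.03, 0.0], [0.03, 1.0, -0.0], [-0.0, -0.0, -1.0]]
force: [-0.5, 0.5, -0.9]
opening: 0.516
grasp_force: 29.9
```

Scaled: 0.007 m is 0.014, 0.005 m is 0.01.

Call:
play_rows([
  [[0,0,0.002,0,0,0],[0,0,0.006,0,0,0],[0,0,0.01,0,0,0],[0,0,0.014,0,0,0]],
])

```text
time_s: 18.32
position: [0.4737, -0.3271, 0.1185]
tcp_rot: [[-1.0, 0.03, 0.0], [0.03, 1.0, -0.0], [-0.0, -0.0, -1.0]]
force: [0.1, -0.8, -0.8]
opening: 0.513
grasp_force: 29.9
```

Scaled: 0.031 m is 0.062, 0.0015 m is 0.003.

Call:
play_rows([
  [[0.001,0.003,0.006,0,0,0],[0.001,0.003,0.014,0,0,0],[0.001,0.003,0.022,0,0,0],[0.001,0.003,0.03,0,0,0],[0.001,0.003,0.038,0,0,0],[0.001,0.003,0.046,0,0,0],[0.001,0.003,0.054,0,0,0],[0.001,0.003,0.062,0,0,0]],
])

```text
time_s: 18.98
position: [0.4731, -0.3255, 0.0871]
tcp_rot: [[-1.0, 0.03, -0.0], [0.03, 1.0, 0.0], [0.0, 0.0, -1.0]]
force: [-0.4, -0.6, -1.0]
opening: 0.516
grasp_force: 29.9
```

Scaled: 0.006 m is 0.012, 0.005 m is 0.01.

Call:
play_rows([
  [[0,0,0.002,0,0,0],[0,0,0.004,0,0,0],[0,0,0.006,0,0,0],[0,0,0.008,0,0,0],[0,0,0.01,0,0,0],[0,0,0.012,0,0,0]],
])

```text
time_s: 19.48
position: [0.4732, -0.3256, 0.0816]
tcp_rot: [[-1.0, 0.03, 0.0], [0.03, 1.0, -0.0], [-0.0, -0.0, -1.0]]
force: [-0.3, -0.6, -0.9]
opening: 0.513
grasp_force: 29.9
```

Scaled: 0.004 m is 0.008, 0.003 m is 0.006.

Call:
play_rows([
  [[0,0,0.002,0,0,0],[0,0,0.004,0,0,0],[0,0,0.006,0,0,0],[0,0,0.008,0,0,0]],
])

```text
time_s: 19.82
position: [0.4732, -0.3253, 0.0778]
tcp_rot: [[-1.0, 0.03, 0.0], [0.03, 1.0, 0.001], [-0.0, 0.001, -1.0]]
force: [-0.4, 0.9, 7.4]
opening: 0.512
grasp_force: 29.9
```

Scaled: 0.002 m is 0.004, 0.0014 m is 0.0028.

Call:
play_rows([
  [[0,0,0.0014,0,0,0],[0,0,0.0028,0,0,0],[0,0,0.004,0,0,0]],
])

```text
time_s: 20.07
position: [0.4733, -0.3256, 0.077]
tcp_rot: [[-1.0, 0.03, 0.0], [0.03, 1.0, -0.001], [-0.0, -0.001, -1.0]]
force: [-3.3, 1.3, 12.0]
opening: 0.516
grasp_force: 29.9
```

Scaled: 0.001 m is 0.002, 0.0005 m is 0.001.

Call:
play_rows([
  [[0,0,0.001,0,0,0],[0,0,0.002,0,0,0],[0,0,0.002,0,0,0]],
])

```text
time_s: 20.32
position: [0.4733, -0.3258, 0.0765]
tcp_rot: [[-1.0, 0.03, 0.001], [0.03, 1.0, -0.001], [-0.001, -0.001, -1.0]]
force: [-3.0, 1.5, 11.6]
opening: 0.516
grasp_force: 29.9
```

Scaled: 0.001 m is 0.002, 0.0005 m is 0.001.

Call:
play_rows([
  [[0,0,0.001,0,0,0],[0,0,0.002,0,0,0],[0,0,0.002,0,0,0]],
])

```text
time_s: 20.57
position: [0.4732, -0.3256, 0.075]
tcp_rot: [[-1.0, 0.031, 0.001], [0.031, 1.0, -0.001], [-0.001, -0.001, -1.0]]
force: [-0.8, 0.4, 1.8]
opening: 0.516
grasp_force: 29.9
```

Scaled: 0.0018 m is 0.0036, 0.0012 m is 0.0024.

Call:
play_rows([
  [[0,0,0.0012,0,0,0],[0,0,0.0024,0,0,0],[0,0,0.0036,0,0,0]],
])

```text
time_s: 20.82
position: [0.4732, -0.3256, 0.0721]
tcp_rot: [[-1.0, 0.03, -0.0], [0.03, 1.0, -0.0], [0.0, -0.0, -1.0]]
force: [-1.5, 1.9, 11.2]
opening: 0.516
grasp_force: 29.9
```

Scaled: 0.0014 m is 0.0028, 0.0012 m is 0.0024.

Call:
play_rows([
  [[0,0,0.0012,0,0,0],[0,0,0.0024,0,0,0],[0,0,0.0028,0,0,0]],
])

```text
time_s: 21.07
position: [0.4732, -0.3256, 0.072]
tcp_rot: [[-1.0, 0.03, 0.0], [0.03, 1.0, -0.0], [-0.0, -0.0, -1.0]]
force: [-2.9, 2.9, 15.9]
opening: 0.516
grasp_force: 29.9
```

Scaled: -0.11 m is -0.22, -0.08 m is -0.16.

Call:
play_rows([
  [[0,0,-0.002,0,0,0],[0,0,-0.002,0,0,0],[0,0,-0.002,0,0,0],[0,0,-0.002,0,0,0],[0,0,-0.02,0,0,0],[0,0,-0.08,0,0,0],[0,0,-0.16,0,0,0],[0,0,-0.22,0,0,0]],
], fingers=0.07)

```text
time_s: 21.73
position: [0.4733, -0.3257, 0.1824]
tcp_rot: [[-1.0, 0.03, 0.0], [0.03, 1.0, -0.0], [-0.0, -0.0, -1.0]]
force: [0.7, -0.7, 0.3]
opening: 0.805
grasp_force: 0.0
```

Scaled: -0.05 m is -0.1, 0.03 m is 0.06.

Call:
play_rows([
  [[0.02,0,-0.08,0,0,0],[0.04,0,-0.1,0,0,0],[0.06,0,-0.1,0,0,0],[0.06,0,-0.1,0,0,0],[0.06,0,-0.1,0,0,0],[0.06,0,-0.1,0,0,0]],
])

```text
time_s: 22.23
position: [0.4424, -0.3239, 0.2285]
tcp_rot: [[-1.0, 0.031, -0.002], [0.031, 1.0, 0.003], [0.002, 0.003, -1.0]]
force: [0.5, -0.2, -0.1]
opening: 0.804
grasp_force: 0.0
```

```bash
python3 - <<'E'
from h import *
w=cap('wrist'); np.save('w6.npy',w,allow_pickle=True); go([.474,-.3253,.165],-1.7)
cv2.imwrite('pics/w6.png',cv2.cvtColor(cv2.resize(w['frame'][100:340,140:460],None,fx=2.5,fy=2.5,interpolation=cv2.INTER_CUBIC),cv2.COLOR_RGB2BGR))
E
```

```text
pos [ 0.4427 -0.324   0.2285] shift [-0.0315 -0.0006  0.0634] turn [ 0.16 -0.13 -0.04] t 22.28 F [ 0.2 -1.   0.1]
```

View pics/w6.png

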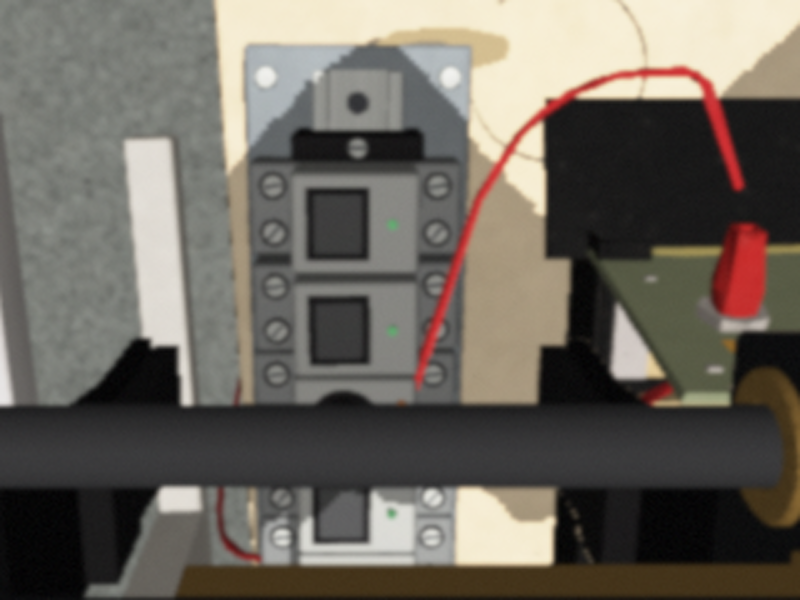

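The picture shows the spare's window at about (339, 330). It sits level and square with the others, between the near relay (338, 223) and the timer dial (345, 400), and the arm is clear.

```bash
python3 -c "
from rig import bot
print(bot.hand_in())"
```

```text
the job is handed in; nothing more can be done
None
```

The spare relay is snapped onto the rail directly on the near side of the timer, pressed home with about 16 N, and released. I handed the job in after about 22 s; no verdict was returned.

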